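# Push-to-open flap over the fish food

## Task

It is feeding time: open the organiser bay that holds the round fish food pot, and leave the other bay shut. With closed fingertips press the top of that bay's front flap in until its touch catch lets go, take your fingers away so that the spring pops the flap ajar, then push the flap down from behind its top edge until it lies fully open. Nothing is to be pinched, picked up or shifted: only the flap moves, and a light push is enough.

Things in the scene. Friction and masses are not known exactly. Their poses are not given: they have to be found in the camera images.
- organiser: Clear plastic two-tier organiser, 190 deep (x) x 300 wide (y) x 220 mm high, fast on the shelf. Origin: centre of its underside; x to its back, y to its left seen from its front, which faces -x. Lower tier open in front. Upper tier: floor at z 112, roof top at z 220, split at y = 0 into two bays (centres at y = +73.5 and -73.5), each shut by its own front flap; roof front edge at x = -88 mm.
- flap_left (a joint): Drop-down front flap of the organiser's left bay (y above 0), angle in rad about the hinge: 0 shut and caught, negative pressed in (stop at -0.06, 5 mm at the press point), about 0.5 sprung ajar, 1.57 folded down level towards the front (stop). A touch catch holds it shut against pulling.
- flap_right (a joint): Drop-down front flap of the organiser's right bay (y below 0), angle in rad about the hinge: 0 shut and caught, negative pressed in (stop at -0.06, 5 mm at the press point), about 0.5 sprung ajar, 1.57 folded down level towards the front (stop). A touch catch holds it shut against pulling.
- panel_left: Panel of the left flap, clear, 104 mm from hinge to top edge, 142 wide, 4 thick. Origin on the hinge line, middle of its width (organiser x -97, z 114 mm); z runs up the panel to the top edge, x out of its inner face, y to the organiser's left. Inside, near the side next to the other bay (44 mm or more from mid-width), are a 22 mm catch pin and the ejector plunger, to keep clear of.
- panel_right: Panel of the right flap, the same size and axes as panel_left, origin likewise on its hinge line at mid-width; its catch pin and ejector plunger too are at the side next to the other bay.
- panel_left_press (a point): Press point of the left flap: on its outer face at mid-width, 20 mm below its top edge, a white disc 16 mm across. Pressed in here about 4 mm (5 to 7 N, then a firm stop) the catch lets go; when the finger backs off, a spring drives the flap ajar to 0.5 rad in about 1 s. A friction hinge then keeps it wherever it is left; about 1 N at the top edge swings it.
- panel_right_press (a point): Press point of the right flap, likewise: outer face, mid-width, 20 mm below the top edge, a white disc. It works just as the left one.
- panel_left_edge (a point): Middle of the left flap's top edge, 104 mm from the hinge line. With the flap ajar it stands about 50 mm ahead of the hinge line, leaving a free gap of about 55 mm to the roof's front edge, in which closed fingertips fit from above.
- panel_right_edge (a point): Middle of the right flap's top edge, likewise.
- pot_center (a point): Sealed round fish food pot, white with a grey ribbed screw lid, 73 mm across, 61 mm high, standing in one of the two upper bays (which one varies). Point: its centre, half-way up.
- bottle_center (a point): Small round bottle of water conditioner, blue with a white cap, 44 mm across, 86 mm high, standing in the other upper bay. Point: its centre, half-way up.
- cone_center (a point): White plastic feeding cone, mouth down, 72 mm across, 62 mm high, in the lower tier. Point: on its axis, half-way up.
- spoon: Stainless spoon, 130 mm long, lying in the lower tier. Origin under its middle, x along it.
- pad_holder_center (a point): Algae pad holder, 85 x 50 x 42 mm, white bridge handle on a green pad, in the lower tier. Point: its centre, half-way up.

How it is judged:
By the outcome, as a careful person would: the job done as asked, in the order asked, and still so for the second after the job is handed in, with the robot touching nothing.
It also fails if it takes over 42 s, if anything falls off the work surface, if the arm or the gripper's body presses on something with over 40 N, if the wrist force passes 120 N, or if a joint passes its speed limit or range.

## Robot

A 6-joint arm with a two-finger parallel gripper is mounted at the origin on the work surface. World frame = base frame: x ahead of the robot, y to its left, z up, the work surface at z = 0. Lengths are in m, angles in degrees, forces in N, time in s.
With the tool pointing down it reaches from about 0.35 to 0.725 m from the base axis. Payload 4.3 kg.
Tool frame: the origin (TCP) lies between the finger pads; the fingertips stand 25 mm ahead of it and the grasp point (between the pads) lies 6 mm ahead of it; z points along the fingers, y is the direction in which the jaws open and shut (so a half turn about z gives the same grasp; the last joint's range is limited). The gripper opens to 85 mm and grips with 20 to 120 N. Pads are 22 mm wide; open, the fingers measure 114 mm over their backs; the gripper's body (76 mm by 85 mm) begins 54 mm behind the grasp point. The pads swing forward as they close: fully open they stand 13 mm farther back than shut.
Start: joints at [-70.376, 21.618, 4.641, 73.018, 0, 83.68], TCP at [0.252, -0.517, 0.256] pointing down, gripper open.
Joint ranges: [-156.06, 156.06], [-48.1, 94.91], [-58.44, 69.94], [-101.28, 121.22], [-78.64, 73.56], [-180, 180]. Speed limits (degrees/s): [147.25, 147.25, 180, 180, 180, 180].

## Interface

Orientations are given as a 3x3 rotation matrix whose columns are the frame's x, y, z axes.
In Python, from station import manip gives the robot as it stands.
- The arm moves only by the shell command python3 -m pendant 'ROWS' [FORCE]. ROWS is JSON, a list of rows, each a list of 7 numbers: the shift along the tool's x, y, z in m, then the turn, a rotation vector about the tool's x, y, z in rad, then the closure, from 0 (fully open) to 1 (shut). In form: [[dx, dy, dz, rx, ry, rz, grip], ...]. A call has 1 to 12 rows; each row shifts and turns the pose as measured when the row begins, along the tool's axes as they then stand; what a row does not reach is not made up. A row lasts 1/8 s, in which the tool goes at most 62.5 mm and 10.7 degrees, less where a joint would pass 70% of its speed; a pose out of reach is approached as far as the arm can. A call is refused whole if a number of a shift passes 0.0625 or a number of a turn 0.188, either way. A call with a gripper value outside its range is refused whole. The fingers move at their own pace and stop on an object; FORCE is the grip in N (left out, the last holds). Time passes only in rows, so rows that do not move let the fingers close. It gives the time, the measured TCP pose, the force and the opening at its end, in the units of the state.
- manip.get_state(): the state, without advancing time (a new reading comes with each control period).
- manip.camera(name): name is "scene" or "top"; returns (picture, depth): 420x560x3 uint8, red, green, blue; 420x560 float32, m along the optical axis (not along the pixel's ray), 0 where there is no reading.
- manip.calibration(name): a dict with "intrinsics" (3x3 intrinsics, pixels), "cam_to_world" (4x4, takes a point from camera to world coordinates). Camera axes: x right, y down, z forward; pixel columns grow to the right and rows downward; lengths in m; the calibration is good to about 2 mm. A picture is of the moment at which its call begins. calibration takes no time and is no camera call.
- manip.hand_in(): hands the job in, once; it reports no verdict.
The state is a dict: "clock": time; "qpos": joint angles; "dq": joint speeds; "joint_efforts": joint torques, N m; "tool_pos": TCP position; "orientation": TCP orientation; "wrist_force": force on the tool from outside, world axes, zero at the start; "torque": the same for the moment, N m; "grip_width": finger opening in m.
Only numpy, scipy, OpenCV 4.12 (cv2) and the standard library are available. Lean on these libraries where they do the work, as an engineer would, in place of code of your own. Each camera call takes 0.05 s, during which the arm holds its last target. There are 200 camera calls.

## Working session

There is one attempt and no reset: what is moved stays moved. The work goes in short steps, Python scripts to look and compute and a shell command to move; the robot and the scene stay as the last step left them, time stands still between calls to the robot, and variables do not carry over. Pictures are saved under pics/ and viewed, about 8 in all and at most 12, crops included, and the job is handed in when it is done.

```bash
mkdir -p pics; ls
python3 - <<'E'
from station import manip
import cv2,numpy as np
for n in("scene","top"):
    p,d=manip.camera(n); np.savez(f"pics/{n}0.npz",p=p,d=d); cv2.imwrite(f"pics/{n}0.png",p[:,:,::-1])
    c=manip.calibration(n); print(n,np.round(c["intrinsics"],1).tolist(),np.round(c["cam_to_world"],3).tolist())
s=manip.get_state();print(s["clock"],np.round(s["orientation"],3).tolist())
E
```

```text
pics
scene [[397.7, 0.0, 280.9], [0.0, 397.7, 208.0], [0.0, 0.0, 1.0]] [[0.411, 0.702, -0.581, 1.076], [0.911, -0.304, 0.277, -0.15], [0.018, -0.644, -0.765, 0.701], [0.0, 0.0, 0.0, 1.0]]
top [[519.2, 0.0, 276.4], [0.0, 519.2, 208.2], [0.0, 0.0, 1.0]] [[-0.029, -0.996, 0.084, 0.599], [-0.999, 0.031, 0.02, 0.029], [-0.023, -0.084, -0.996, 1.066], [0.0, 0.0, 0.0, 1.0]]
0.1 [[0.899, 0.437, -0.001], [0.437, -0.899, 0.002], [0.0, -0.002, -1.0]]
```

View pics/scene0.png

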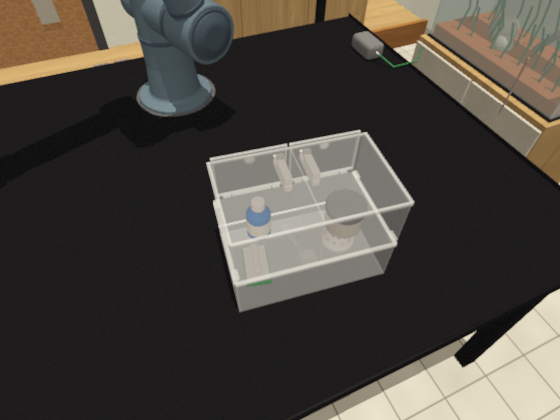

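View pics/top0.png

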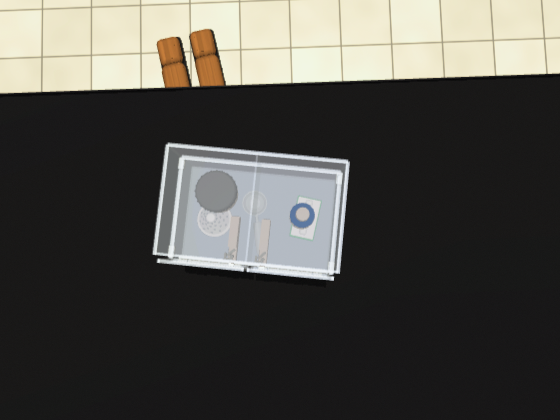

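The top view shows the pot at (216,191), in the left (+y) bay, and the bottle at (302,215) in the right bay. The front edge faces the robot, at about row 265. Next I'll zoom in to measure the roof and flap edges.

Run:
```python
import cv2,numpy as np
p=np.load("pics/top0.npz")["p"][130:290,145:360,::-1]
cv2.imwrite("pics/topz.png",cv2.resize(p,None,fx=3.7,fy=3.7,interpolation=cv2.INTER_CUBIC))
```

```text
(no output)
```

View pics/topz.png

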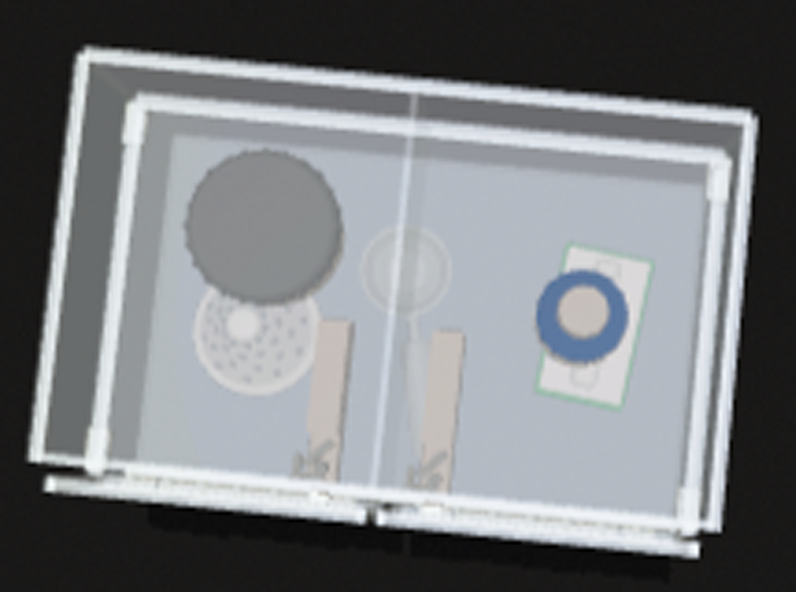

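Roof corners in the zoom are (82,48), (755,115), (718,530) and (32,460). The left flap's top edge runs from about (45,485) to (365,517).

```bash
cat > h.py <<'E'
import numpy as np,cv2
from station import manip
def ray(n,uv,z):
    c=manip.calibration(n);T=np.array(c["cam_to_world"]);d=T[:3,:3]@np.linalg.solve(c["intrinsics"],[*uv,1]);return T[:3,3]+d*(z-T[2,3])/d[2]
def proj(n,P):
    c=manip.calibration(n);T=np.linalg.inv(c["cam_to_world"]);q=np.array(c["intrinsics"])@(T[:3,:3]@P+T[:3,3]);return q[:2]/q[2]
E
python3 - <<'E'
from h import *
z=lambda a,b:((a+.5)/3.7-.5+145,(b+.5)/3.7-.5+130)
C=np.array([ray("top",z(*q),.22) for q in((82,48),(755,115),(718,530),(32,460))])
print(C.round(4),[np.linalg.norm(C[i]-C[i-1]).round(3) for i in range(4)])
# similarity fit: corners in organiser frame, back-left, back-right, front-right, front-left
L=np.array([[.095,.15],[.095,-.15],[-.088,-.15],[-.088,.15]])
a=L-L.mean(0);b=C[:,:2]-C[:,:2].mean(0)
th=np.arctan2((a[:,0]*b[:,1]-a[:,1]*b[:,0]).sum(),(a*b).sum());R=np.array([[np.cos(th),-np.sin(th)],[np.sin(th),np.cos(th)]])
o=C[:,:2].mean(0)-R@L.mean(0);print("yaw",np.degrees(th),"o",o,"res",(C[:,:2]-(L@R.T+o)).round(4))
F=np.array([ray("top",z(*q),.218) for q in((45,485),(365,517))])
print("flap edge org frame",((F[:,:2]-o)@R).round(4))
for n,P in dict(press=(-.1,.0735,.198),edge=(-.099,.0735,.218)).items(): print(n,R@P[:2]+o,P[2])
print("pot",(ray("top",(216,191),.175)[:2]-o)@R)
# scene discs
for y in(.0735,-.0735): print("scene press",proj("scene",np.array([*(R@[-.1,y]+o),.198])))
E
```

```text
[[ 0.7854  0.2248  0.22  ]
 [ 0.7451 -0.0752  0.22  ]
 [ 0.5626 -0.0517  0.22  ]
 [ 0.6017  0.249   0.22  ]] [np.float64(0.185), np.float64(0.303), np.float64(0.184), np.float64(0.303)]
yaw -7.5006104890079515 o [0.67020006 0.0871534 ] res [[ 0.0014  0.0013]
 [ 0.0003 -0.0013]
 [-0.0008 -0.0017]
 [-0.0009  0.0016]]
flap edge org frame [[-0.0995  0.1449]
 [-0.0989  0.0025]]
press [0.58065017 0.17307818] 0.198
edge [0.58164161 0.17294764] 0.218
pot [0.0285675  0.06765256]
scene press [323.43869387 144.07579465]
scene press [248.75029929 158.26095053]
```

The pose fits to about 2 mm: yaw -7.5°, and the pot is in the left bay. The predicted press discs land on the discs visible in the scene view at (323,144) and (249,158). I'll close the gripper and turn the tool to yaw 172.5°, so its x axis lies along the organiser's depth.

```bash
python3 -m pendant '[[0,0,0,0,0,-0.183,1],[0,0,0,0,0,-0.183,1],[0,0,0,0,0,-0.183,1],[0,0,0,0,0,-0.183,1],[0,0,0,0,0,-0.183,1],[0,0,0,0,0,-0.183,1],[0,0,0,0,0,-0.183,1],[0,0,0,0,0,-0.183,1],[0,0,0,0,0,-0.183,1],[0,0,0,0,0,-0.183,1],[0,0,0,0,0,-0.183,1],[0,0,0,0,0,-0.183,1]]' 20
cat >> h.py <<'E'
th=np.radians(-7.5);Ro=np.array([[np.cos(th),-np.sin(th)],[np.sin(th),np.cos(th)]]);oo=np.array([.6702,.0872])
def go(x,y,z,yaw=172.5):
    "shift in tool axes (mm) to organiser-frame TCP target, and turn left to yaw with tool straight down"
    s=manip.get_state();M=np.array(s["orientation"]);p=np.array(s["tool_pos"])
    t=np.array([*(Ro@[x,y]+oo),z]);a=np.radians(yaw)
    from scipy.spatial.transform import Rotation as Q
    G=np.array([[np.cos(a),np.sin(a),0],[np.sin(a),-np.cos(a),0],[0,0,-1]])
    print("t",s["clock"],"org",((p[:2]-oo)@Ro).round(4),p[2].round(4),"shift mm",(1e3*M.T@(t-p)).round(1),"turn",Q.from_matrix(M.T@G).as_rotvec().round(3),"F",np.round(s["wrist_force"],1),"w",s["grip_width"])
E
python3 -c "
from h import *
go(-.155,.0735,.220)"
```

```text
clock: 1.6
tool_pos: [0.2497, -0.512, 0.2481]
orientation: [[-0.906, 0.423, -0.006], [0.423, 0.906, 0.017], [0.013, 0.013, -1.0]]
wrist_force: [0.4, -0.4, -0.3]
grip_width: -0.0004
t 1.6 org [-0.3387 -0.6489] 0.2481 shift mm [ 42.3 743.8  38.1] turn [ 0.014 -0.01  -0.306] F [ 0.4 -0.4 -0.3] w -0.00037499783695839003
```

```bash
python3 -m pendant '[[0,0,-0.01,0.007,-0.005,-0.153,1],[0,0,0,0.007,-0.005,-0.153,1],[0,0,0,0,0,0,1]]'
python3 -c "
from h import *
go(-.155,.0735,.220)"
```

```text
clock: 1.98
tool_pos: [0.2494, -0.511, 0.2566]
orientation: [[-0.993, 0.122, -0.001], [0.122, 0.993, 0.004], [0.002, 0.004, -1.0]]
wrist_force: [0.1, 0.8, 0.9]
grip_width: -0.0001
t 1.975 org [-0.3391 -0.648 ] 0.2566 shift mm [-190.5  719.7   39. ] turn [ 0.004 -0.002  0.009] F [0.1 0.8 0.9] w -0.00010269499253123837
```

```bash
python3 -m pendant '[[-0.012,0.05,0,0,0,0,1],[-0.012,0.05,0,0,0,0,1],[-0.012,0.05,0,0,0,0,1],[-0.012,0.05,0,0,0,0,1],[-0.012,0.05,0,0,0,0,1],[-0.012,0.05,0,0,0,0,1],[-0.012,0.05,0,0,0,0,1],[-0.012,0.05,0,0,0,0,1],[-0.012,0.05,0,0,0,0,1],[-0.012,0.05,0,0,0,0,1],[-0.012,0.05,0,0,0,0,1],[0,0,0,0,0,0,1]]'
python3 -c "
from h import *
go(-.155,.0735,.220)"
```

```text
clock: 3.48
tool_pos: [0.461, 0.0314, 0.256]
orientation: [[-0.987, 0.159, -0.003], [0.159, 0.987, 0.007], [0.004, 0.006, -1.0]]
wrist_force: [-1.0, -0.5, 0.6]
grip_width: 0.0001
t 3.475 org [-0.2001 -0.0826] 0.256 shift mm [-40.8 157.1  36.8] turn [ 0.006 -0.004 -0.029] F [-1.  -0.5  0.6] w 0.00010460476065973281
```

```bash
python3 -m pendant '[[-0.01,0.04,0.009,0.003,-0.002,-0.015,1],[-0.01,0.04,0.009,0.003,-0.002,-0.014,1],[-0.01,0.04,0.009,0,0,0,1],[-0.01,0.037,0.009,0,0,0,1],[0,0,0,0,0,0,1],[0,0,0,0,0,0,1]]'
python3 -c "
from h import *
go(-.113,.0735,.220)
p,d=manip.camera('scene');cv2.imwrite('pics/s1.png',cv2.resize(p[60:260,150:430,::-1],None,fx=2.8,fy=2.8))"
```

```text
clock: 4.22
tool_pos: [0.5242, 0.1786, 0.2178]
orientation: [[-0.989, 0.147, -0.003], [0.147, 0.989, -0.005], [0.003, -0.006, -1.0]]
wrist_force: [-0.6, -0.3, 0.4]
grip_width: -0.0
t 4.225 org [-0.1567  0.0715] 0.2178 shift mm [-43.7   2.7  -2.4] turn [-0.006 -0.003 -0.017] F [-0.6 -0.3  0.4] w -3.692462961425817e-05
```

View pics/s1.png

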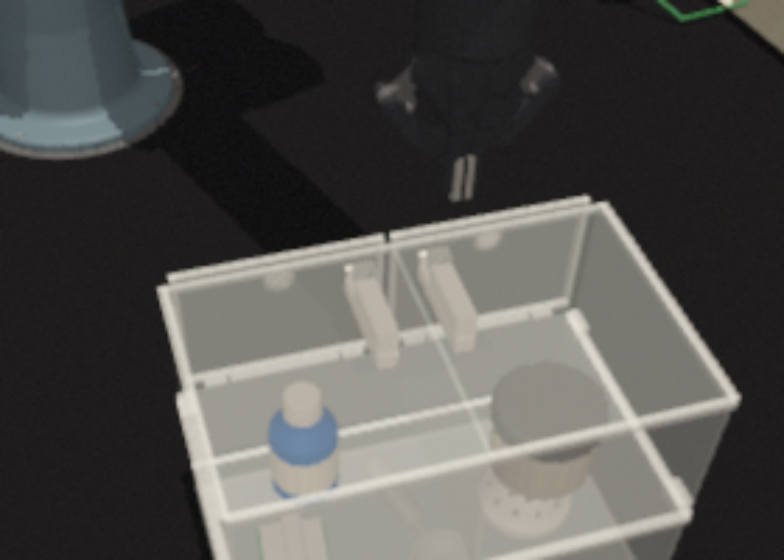

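The closed fingertips, at about (463,195), are ahead of the left flap's disc at (487,240). I'll approach and then press in small steps.

```bash
python3 -m pendant '[[-0.015,0.002,-0.001,-0.003,-0.002,-0.017,1],[-0.015,0,0,0,0,0,1],[-0.006,0,0,0,0,0,1],[-0.003,0,0,0,0,0,1]]'
python3 -c "
from h import *
go(-.113,.0735,.220)"
python3 -m pendant '[[-0.003,0,0,0,0,0,1],[-0.003,0,0,0,0,0,1]]'
python3 -c "
from h import *
go(-.113,.0735,.220)"
```

```text
clock: 4.78
tool_pos: [0.5627, 0.1698, 0.2205]
orientation: [[-0.99, 0.138, -0.001], [0.138, 0.99, -0.003], [0.001, -0.003, -1.0]]
wrist_force: [-0.6, -0.8, -0.3]
grip_width: 0.0001
t 4.775 org [-0.1174  0.0679] 0.2205 shift mm [-4.3  5.7  0.5] turn [-0.003 -0.001 -0.008] F [-0.6 -0.8 -0.3] w 6.930414824675816e-05
clock: 5.03
tool_pos: [0.5683, 0.1684, 0.2207]
orientation: [[-0.99, 0.139, -0.001], [0.139, 0.99, -0.003], [0.001, -0.003, -1.0]]
wrist_force: [0.1, 0.1, -0.6]
grip_width: -0.0002
t 5.025 org [-0.1116  0.0672] 0.2207 shift mm [1.4 6.3 0.7] turn [-0.003 -0.001 -0.009] F [ 0.1  0.1 -0.6] w -0.00016226612883314808
```

```bash
python3 -m pendant '[[0.003,0.006,0,0,0,0,1],[0,0.001,0,0,0,0,1],[-0.002,0,0,0,0,0,1],[-0.002,0,0,0,0,0,1]]'
python3 -c "
from h import *
go(-.113,.0735,.220)"
python3 -m pendant '[[-0.002,0,0,0,0,0,1],[-0.002,0,0,0,0,0,1]]'
python3 -c "
from h import *
go(-.113,.0735,.220)"
```

```text
clock: 5.52
tool_pos: [0.5697, 0.1763, 0.2207]
orientation: [[-0.99, 0.138, -0.002], [0.138, 0.99, -0.003], [0.001, -0.003, -1.0]]
wrist_force: [0.1, 0.4, -0.0]
grip_width: 0.0
t 5.525 org [-0.1112  0.0753] 0.2207 shift mm [ 1.8 -1.8  0.7] turn [-0.003 -0.001 -0.007] F [ 0.1  0.4 -0. ] w 1.1650088785732794e-05
clock: 5.78
tool_pos: [0.5722, 0.176, 0.2207]
orientation: [[-0.99, 0.138, -0.006], [0.138, 0.99, -0.002], [0.005, -0.003, -1.0]]
wrist_force: [-5.5, 0.8, 4.3]
grip_width: 0.0003
t 5.775 org [-0.1088  0.0753] 0.2207 shift mm [ 4.2 -1.8  0.7] turn [-0.003 -0.005 -0.007] F [-5.5  0.8  4.3] w 0.0003229976540217604
```

```bash
python3 -m pendant '[[-0.002,0,0,0,0,0,1],[-0.002,0,0,0,0,0,1]]'
python3 -c "
from h import *
go(-.113,.0735,.220)"
python3 -m pendant '[[-0.002,0,0,0,0,0,1]]'
python3 -c "
from h import *
go(-.113,.0735,.220)"
```

```text
clock: 6.02
tool_pos: [0.573, 0.1759, 0.2207]
orientation: [[-0.991, 0.137, -0.012], [0.137, 0.991, -0.001], [0.012, -0.003, -1.0]]
wrist_force: [-6.5, 1.3, 4.7]
grip_width: 0.0001
t 6.025 org [-0.1079  0.0753] 0.2207 shift mm [ 5.1 -1.8  0.8] turn [-0.003 -0.012 -0.006] F [-6.5  1.3  4.7] w 7.727378408270594e-05
clock: 6.15
tool_pos: [0.5734, 0.1758, 0.2208]
orientation: [[-0.991, 0.136, -0.015], [0.136, 0.991, -0.001], [0.015, -0.003, -1.0]]
wrist_force: [-6.0, 0.9, 5.5]
grip_width: -0.0001
t 6.15 org [-0.1075  0.0753] 0.2208 shift mm [ 5.4 -1.8  0.8] turn [-0.003 -0.015 -0.006] F [-6.   0.9  5.5] w -6.553325229589439e-05
```

```bash
python3 -c "
from h import *
s=manip.get_state();print(np.round(s['torque'],2),np.round(s['wrist_force'],1))
p,d=manip.camera('scene');cv2.imwrite('pics/s2.png',cv2.resize(p[80:200,230:400,::-1],None,fx=4.7,fy=4.7,interpolation=cv2.INTER_CUBIC))"
```

```text
[0.16 1.16 0.01] [-6.   0.9  5.5]
```

View pics/s2.png

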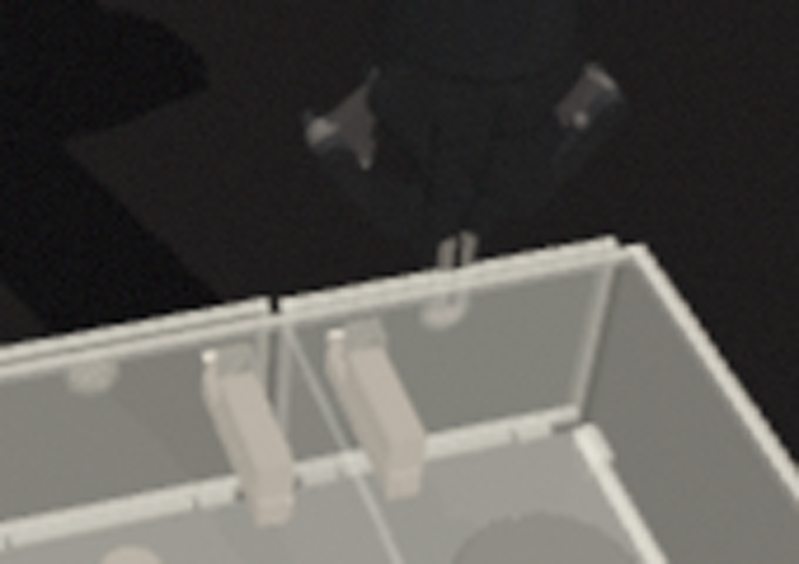

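The fingertips are right on the disc at (445,310). The arm is compliant, so I'll press with larger steps.

```bash
python3 -m pendant '[[-0.004,0,0,0,0.02,0,1],[-0.005,0,0,0,0,0,1]]'
python3 -c "
from h import *
go(-.113,.0735,.220)"
python3 -m pendant '[[-0.006,0,0,0,0,0,1]]'
python3 -c "
from h import *
go(-.113,.0735,.220)"
```

```text
clock: 6.45
tool_pos: [0.5776, 0.1753, 0.2208]
orientation: [[-0.99, 0.135, -0.045], [0.135, 0.991, 0.004], [0.045, -0.002, -0.999]]
wrist_force: [-13.5, 1.8, 10.3]
grip_width: 0.0001
t 6.45 org [-0.1033  0.0752] 0.2208 shift mm [ 9.7 -1.8  1.2] turn [-0.002 -0.045 -0.005] F [-13.5   1.8  10.3] w 6.162325127785791e-05
clock: 6.58
tool_pos: [0.578, 0.1752, 0.2209]
orientation: [[-0.989, 0.134, -0.056], [0.134, 0.991, 0.006], [0.057, -0.002, -0.998]]
wrist_force: [-22.1, 2.5, 15.5]
grip_width: 0.0
t 6.575 org [-0.103   0.0753] 0.2209 shift mm [10.  -1.8  1.5] turn [-0.002 -0.057 -0.004] F [-22.1   2.5  15.5] w 4.831940208700793e-05
```

Firm stop reached at about 22 N, with roughly 5 mm of travel. Backing off.

```bash
python3 -m pendant '[[0.02,0,0,0,0,0,1],[0.03,0,0,0,-0.028,0,1],[0.04,0,0,0,-0.028,0,1],[0.04,0,0,0,0,0,1],[0,0,-0.04,0,0,0,1],[0,0,-0.04,0,0,0,1],[0,0,0,0,0,0,1],[0,0,0,0,0,0,1]]'
python3 -c "
from h import *
go(-.12,.0735,.30)
p,d=manip.camera('scene');cv2.imwrite('pics/s3.png',cv2.resize(p[60:260,150:430,::-1],None,fx=2.8,fy=2.8))"
```

```text
clock: 7.58
tool_pos: [0.4415, 0.1907, 0.3005]
orientation: [[-0.991, 0.136, -0.009], [0.136, 0.991, -0.007], [0.008, -0.008, -1.0]]
wrist_force: [0.1, 0.3, -0.6]
grip_width: -0.0004
t 7.575 org [-0.2403  0.0728] 0.3005 shift mm [-120.3    1.3   -0.4] turn [-0.008 -0.008 -0.005] F [ 0.1  0.3 -0.6] w -0.00039875511167054823
```

View pics/s3.png

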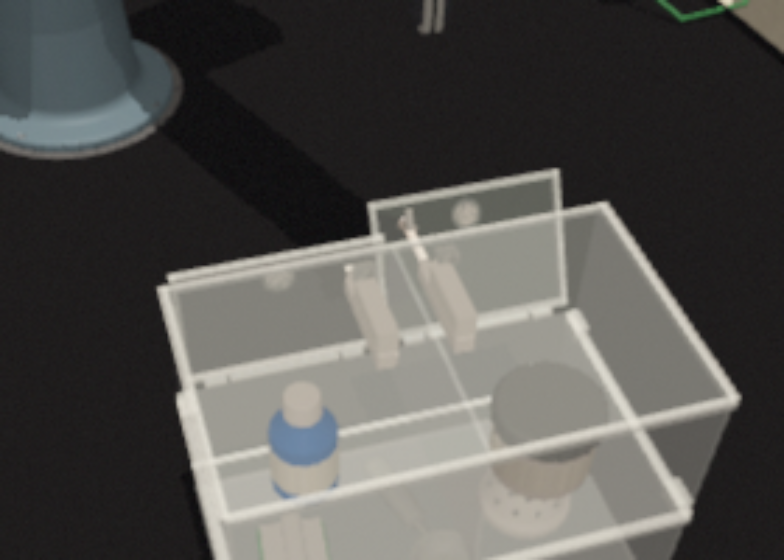

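The left flap has popped ajar, its top edge running from (370,205) to (558,172), and the right one is still shut. I'll move over the gap.

```bash
python3 -m pendant '[[-0.04,0.002,0,-0.008,-0.008,-0.005,1],[-0.04,0,0,0,0,0,1],[-0.04,0,0,0,0,0,1],[-0.004,0,0,0,0,0,1],[0,0,0,0,0,0,1]]'
python3 -c "
from h import *
go(-.115,.077,.215)
p,d=manip.camera('scene');cv2.imwrite('pics/s4.png',cv2.resize(p[40:200,230:400,::-1],None,fx=3.6,fy=3.6,interpolation=cv2.INTER_CUBIC))
for t in(.4,.5,.6):
  for y in(.0025,.1445): print(t,(proj('scene',np.array([*(Ro@[-.097-.104*np.sin(t),y]+oo),.114+.104*np.cos(t)]))-[230,40])*3.6)
"
```

```text
clock: 8.25
tool_pos: [0.5666, 0.1753, 0.2935]
orientation: [[-0.991, 0.131, -0.008], [0.131, 0.991, -0.002], [0.008, -0.003, -1.0]]
wrist_force: [-0.8, 0.9, 0.6]
grip_width: -0.0002
t 8.25 org [-0.1143  0.0738] 0.2935 shift mm [ 0.1  3.4 78.5] turn [-0.003 -0.008 -0.   ] F [-0.8  0.9  0.6] w -0.00020945466011311576
0.4 [188.80274513 336.44178871]
0.4 [434.96415279 292.05756543]
0.5 [183.56803541 332.24950969]
0.5 [427.08324677 288.52399219]
0.6 [178.69260718 330.04445806]
0.6 [419.49224939 286.91416392]
```

View pics/s4.png

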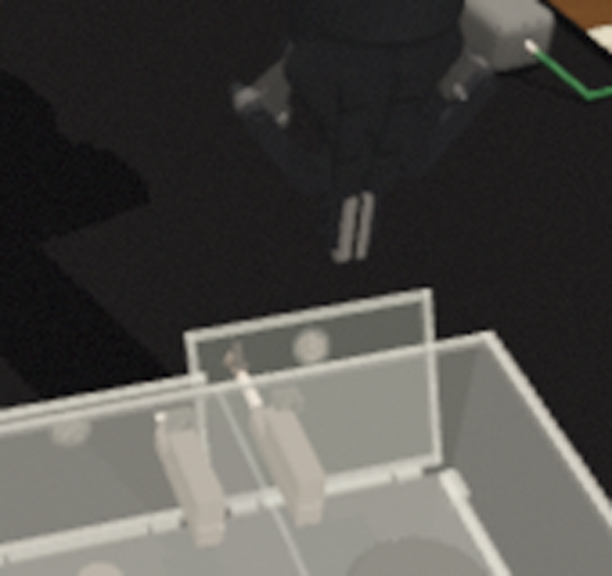

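The edge, from (186,333) to (432,291), matches an angle of about 0.48 rad. Descending into the gap.

```bash
python3 -m pendant '[[0,0.0035,0.03,-0.003,-0.008,0,1],[0,0,0.03,0,0,0,1],[0,0,0.016,0,0,0,1],[0,0,0,0,0,0,1]]'
python3 -c "
from h import *
go(-.129,.077,.218)"
```

```text
clock: 8.8
tool_pos: [0.5622, 0.18, 0.2166]
orientation: [[-0.992, 0.128, 0.0], [0.128, 0.992, 0.001], [-0.0, 0.001, -1.0]]
wrist_force: [-0.9, 0.5, 0.7]
grip_width: -0.0001
t 8.8 org [-0.1192  0.0779] 0.2166 shift mm [ 9.8 -0.9 -1.4] turn [0.001 0.    0.003] F [-0.9  0.5  0.7] w -9.185868450160786e-05
```

```bash
python3 -m pendant '[[0.008,0,0.001,0,0,0,1],[0.008,0,0.003,0,0,0,1],[0.008,0,0.005,0,0,0,1],[0.0075,0,0.006,0,0,0,1]]'
python3 -c "
from h import *
go(-.166,.077,.180)"
```

```text
clock: 9.3
tool_pos: [0.5304, 0.1849, 0.2045]
orientation: [[-0.992, 0.127, 0.007], [0.127, 0.992, 0.002], [-0.007, 0.003, -1.0]]
wrist_force: [1.2, -0.2, -0.3]
grip_width: -0.0004
t 9.3 org [-0.1513  0.0786] 0.2045 shift mm [14.8 -1.6 24.4] turn [0.003 0.007 0.003] F [ 1.2 -0.2 -0.3] w -0.0003651187650337192
```

```bash
python3 -m pendant '[[0.006,0,0.007,0,0,0,1],[0.005,0,0.009,0,0.003,0,1],[0.004,0,0.009,0,0.003,0,1]]'
python3 -c "
from h import *
go(-.173,.077,.163)"
python3 -m pendant '[[0.003,-0.001,0.009,0,0.003,0,1],[0.003,0,0.009,0,0.003,0,1]]'
python3 -c "
from h import *
go(-.176,.077,.139)"
```

```text
clock: 9.68
tool_pos: [0.5139, 0.1871, 0.178]
orientation: [[-0.992, 0.127, 0.0], [0.127, 0.992, 0.003], [0.0, 0.003, -1.0]]
wrist_force: [-0.5, 0.0, 0.5]
grip_width: -0.0001
t 9.675 org [-0.168   0.0787] 0.178 shift mm [ 5.  -1.7 15. ] turn [ 0.003 -0.     0.004] F [-0.5  0.   0.5] w -0.00012433008180699404
clock: 9.93
tool_pos: [0.5073, 0.187, 0.1583]
orientation: [[-0.992, 0.127, -0.007], [0.127, 0.992, 0.004], [0.007, 0.003, -1.0]]
wrist_force: [0.5, 0.4, 0.7]
grip_width: 0.0001
t 9.925 org [-0.1745  0.0777] 0.1583 shift mm [ 1.3 -0.8 19.3] turn [ 0.003 -0.007  0.004] F [0.5 0.4 0.7] w 0.00014626119898118013
```

```bash
python3 -m pendant '[[0.001,0,0.008,0,-0.003,0,1],[0,0,0.007,0,-0.003,0,1],[0,0,0.004,0,0,0,1]]'
python3 -c "
from h import *
go(-.176,.077,.139)"
python3 -m pendant '[[0,0,0.003,0,0,0,1],[0,0,0.003,0,0,0,1]]'
python3 -c "
from h import *
go(-.176,.077,.139)"
```

```text
clock: 10.3
tool_pos: [0.5058, 0.1873, 0.1413]
orientation: [[-0.992, 0.127, 0.001], [0.127, 0.992, 0.004], [-0.0, 0.004, -1.0]]
wrist_force: [-16.5, -2.6, 48.6]
grip_width: -0.0002
t 10.3 org [-0.176   0.0778] 0.1413 shift mm [-0.  -0.8  2.3] turn [0.004 0.    0.004] F [-16.5  -2.6  48.6] w -0.00021131192774395113
clock: 10.55
tool_pos: [0.5056, 0.1872, 0.1418]
orientation: [[-0.992, 0.127, 0.005], [0.127, 0.992, 0.004], [-0.004, 0.004, -1.0]]
wrist_force: [-8.6, -1.2, 21.3]
grip_width: 0.0001
t 10.55 org [-0.1762  0.0776] 0.1418 shift mm [-0.2 -0.6  2.8] turn [0.004 0.004 0.004] F [-8.6 -1.2 21.3] w 0.00012749617367690104
```

The flap is against its stop. I'll lift straight up and look.

```bash
python3 -m pendant '[[0,0,-0.01,0,0,0,1],[0,0,-0.03,0,0,0,1],[0.02,0,-0.05,0,0,0,1],[0.03,0,-0.05,0,0,0,1],[0.03,0,-0.03,0,0,0,1],[0,0,0,0,0,0,1],[0,0,0,0,0,0,1]]'
python3 -c "
from h import *
go(-.176,.077,.139)
p,d=manip.camera('scene');cv2.imwrite('pics/s5.png',cv2.resize(p[40:260,150:430,::-1],None,fx=2.7,fy=2.7,interpolation=cv2.INTER_CUBIC))
for t in(1.4,1.5,1.57):
  for y in(.0025,.1445): print(t,(proj('scene',np.array([*(Ro@[-.097-.104*np.sin(t),y]+oo),.114+.104*np.cos(t)]))-[150,40])*2.7)
print('right shut edge',[(proj('scene',np.array([*(Ro@[-.097,y]+oo),.218]))-[150,40])*2.7 for y in(-.1445,-.0025)])
"
```

```text
clock: 11.42
tool_pos: [0.4251, 0.1968, 0.3163]
orientation: [[-0.992, 0.128, 0.008], [0.128, 0.992, 0.004], [-0.007, 0.005, -1.0]]
wrist_force: [0.9, -0.3, -0.4]
grip_width: 0.0004
t 11.425 org [-0.2573  0.0767] 0.3163 shift mm [-79.9  -0.8 177.9] turn [0.005 0.007 0.003] F [ 0.9 -0.3 -0.4] w 0.00037055036312681056
1.4 [333.01640718 281.01908876]
1.4 [498.09494567 250.48256201]
1.5 [332.54251989 289.81592085]
1.5 [496.04044527 259.29726332]
1.57 [332.42562769 296.40573684]
1.57 [494.88952956 265.87437989]
right shut edge [array([160.64663008, 319.77510817]), array([368.15923901, 281.12299786])]
```

View pics/s5.png

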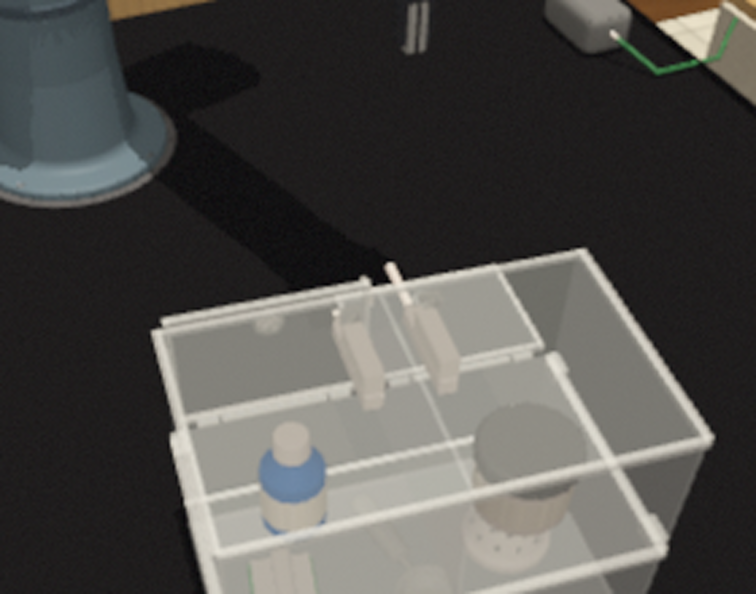

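The left flap lies level: its outer corner at about (498,267) matches the 1.57 rad prediction of (495,266). The right flap is shut. I'll confirm from the top camera.

```bash
python3 -c "
from h import *
p,d=manip.camera('top');cv2.imwrite('pics/t5.png',cv2.resize(p[130:340,130:370,::-1],None,fx=2.8,fy=2.8,interpolation=cv2.INTER_CUBIC))
for t in(1.3,1.45,1.57):
  for y in(.0025,.1445): print(t,(proj('top',np.array([*(Ro@[-.097-.104*np.sin(t),y]+oo),.114+.104*np.cos(t)]))-[130,130])*2.8)
"
```

```text
1.3 [310.89207077 542.94718232]
1.3 [ 87.42094326 518.94991603]
1.45 [312.55290599 544.42934039]
1.45 [ 92.6679805  520.81099592]
1.57 [314.15013977 542.9280493 ]
1.57 [ 97.13225563 519.62548537]
```

View pics/t5.png

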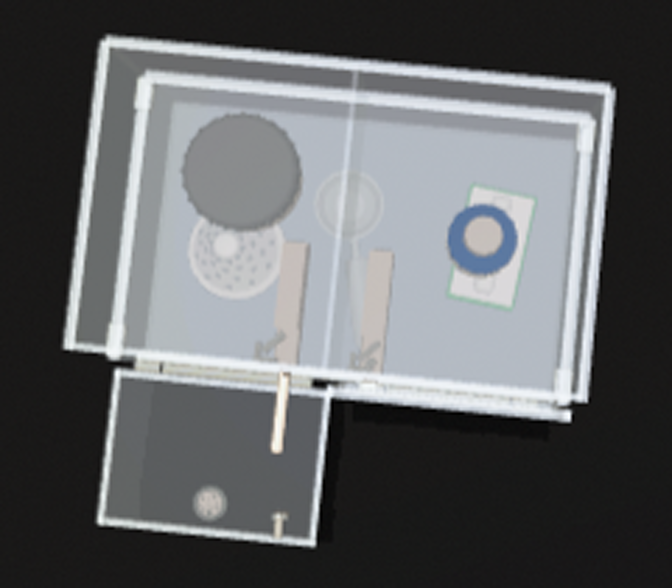

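The top view agrees: the flap corners at (98,521) and (315,543) match the 1.57 rad prediction of (97,520) and (314,543). Nothing else has moved, and the robot is clear.

```bash
python3 -c "
from station import manip
print(manip.hand_in(),manip.get_state()['clock'])"
```

```text
the job is handed in; nothing more can be done
the job is handed in; nothing more can be done
```

The left bay, which holds the fish food pot, is fully open and the right bay is still shut. I handed the job in just after 11.4 s on the robot's clock.

- **What I did:** With closed fingertips I pressed the left flap's disc to its firm stop, then backed off. The spring popped the flap ajar to about 0.48 rad. I then went into the gap from above, pushed the flap down to its stop and lifted clear.
- **Last checks:** In both camera views the flap's corners match the prediction for 1.57 rad. In the pictures nothing else has moved, and after the lift the wrist force was about 1 N, so the robot touches nothing.
- **Harder than needed:** A light push was asked for, but the press peaked at about 27 N. The final push down briefly read about 51 N at the wrist through the fingertips. Both are below the 120 N wrist limit.

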